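Brush out the centrifuge bucket

ROBOT

A 6-joint arm with a two-finger parallel gripper is mounted at the origin on the work surface. World frame = base frame: x ahead of the robot, y to its left, z up, the work surface at z = 0. Lengths are in m, angles in rad, forces in N, time in s.
With the tool pointing down it reaches from about 0.425 to 0.95 m from the base axis. Payload 3.5 kg.
Tool frame: the origin (TCP) lies on the centre line of the jaws, within the pads' length; the fingertips stand 19 mm ahead of it and the grasp point (between the pads) is the TCP (tip_extent is the distance from the TCP to the fingertips, in m); z points along the fingers, y is the line along which they close (so a half turn about z gives the same grasp; the last joint's range is limited). The gripper opens to 85 mm and grips with 20 to 120 N. Pads are 22 mm wide; open, the fingers measure 114 mm over their backs; the gripper's body (76 mm by 85 mm) begins 54 mm behind the grasp point. The pads swing forward as they close: fully open they stand 13 mm farther back than shut.
Start: joints at [0.952, 0.286, 1.577, -0, 1.279, -0.15], TCP at [0.305, 0.602, 0.25] pointing down, gripper open.
Joint ranges: [-2.77, 2.77], [-0.9, 2.22], [0.21, 2.48], [-1.53, 4.67], [0.24, 2.81], [-2.84, 2.84]. Speed limits (rad/s): [2.79, 2.79, 3.14, 3.14, 3.14, 3.14].

INTERFACE

Orientations are given as a unit quaternion [w, x, y, z].
In Python, from bench import * gives the robot as it stands. The module is installed in compiled form; this text tells all that it offers.
- The arm moves only by the tool drive_tool, never from a script. Its argument "rows" is a list that holds one entry, the list of rows, each a list of 7 numbers: the turn, a rotation vector about the tool's x, y, z in rad, then the shift along the tool's x, y, z in mm, then the finger opening in mm, from 0 to 85.4. A call has exactly 8 rows; each row shifts and turns the commanded pose from where the row before left it, along the tool's axes as they then stand; what a row does not reach is not made up. A row lasts 1/8 s, in which the tool goes at most 62.5 mm and 10.7 degrees, less where a joint would pass 70% of its speed; a pose out of reach is approached as far as the arm can. A call with a gripper value outside its range is refused whole. The fingers move at their own pace and stop on an object; the grip force is fixed at half the most. Time passes only in rows, so rows that do not move let the fingers close, or fill a call up. It gives the time, the measured TCP pose, the force, the opening and the grip force at its end, in the units of the state.
- get_obs(): the state, without advancing time (a new reading comes with each control period).
- capture(name): name is "scene" or "top" or "wrist"; returns the picture (420x560x3 uint8, red, green, blue); there is no depth.
- camera_model(name): a dict with "fx", "fy", "cx", "cy" (pixels), "rvec" (rotation vector, rad) and "tvec" (3), from world to camera coordinates, as OpenCV has them. Camera axes: x right, y down, z forward; pixel columns grow to the right and rows downward; lengths in m; the calibration is good to about 2 mm. A picture is of the moment at which its call begins: read the wrist's pose just before it. camera_model takes no time and is no camera call; for the wrist camera it gives the pose at the moment of the call.
- hand_in(): hands the job in; it is judged then, once.
The state is a dict: "time": time; "joint_pos": joint angles; "joint_velocities": joint speeds; "tau": joint torques, N m; "ee_pos": TCP position; "tool_rot": TCP orientation; "ft_force": force on the tool from outside, world axes, zero at the start; "moment": the same for the moment, N m; "gripper_width": opening from 0.0 (shut) to 1.0 (fully open); "grasp_force": force on a finger pad.
Only numpy, scipy, OpenCV 4.12 (cv2) and the standard library are available. Lean on these libraries where they do the work, as an engineer would, in place of code of your own. Each camera call takes 0.05 s, during which the arm holds its last target. There are 200 camera calls.

TASK

Brush out the bottom of the empty centrifuge bucket: take the bottle brush off its rack and push it down inside the bucket until you feel the bristles give well against the rubber cushion at the bottom, lift it right out, and push it down like that once more, pressing gently, never hard. Then hang the brush back on the rack by its collar, in either free slot, upright and at rest. Leave the bucket standing where it is, and do not disturb the two loaded buckets or the scraper hanging on the rack.

Things in the scene. Friction and masses are not known exactly. Their poses are not given: they have to be found in the camera images.
- brush: White bottle brush, 195 mm, 90 g, hung upright on the rack; z up its axis, origin at the bottom centre of the free bristles. From there up: grey bristle head 41 mm across to 44 mm; steel stem 8 mm across to 105; collar 32 mm across to 111; round handle 18 mm across to 195. Alike all round. Its tall round handle tells it from the scraper when seen from above.
- brush_grip (a point): On the brush's axis, 165 mm above its origin: where to grip the handle from above. The scraper's lower, flat grip stands 80 or 160 mm away; nothing else stands above the rail.
- bristles (a joint): How far the bristles are pushed in along the brush's axis (m): 0 free, 0.010 fully crushed. They give like a spring, 0.6 N per mm (4 mm: 2.4 N; 10 mm: 6 N), then turn hard and a push soon grows too strong (over 15 N); let go, they spring back. A good push is over 4 mm.
- brush_tip (a point): Bottom centre of the bristles; it moves up the brush with them as they give.
- brush_collar (a point): Centre of the collar's underside, the face that rests on the rail, 105 mm above the brush's origin.
- bucket: Empty centrifuge bucket, bare aluminium, open on top, 85 mm tall, 72 mm across, inside 64 mm, lugs reaching 44 mm from its axis; 0.6 kg, loose on the bench. Origin under its centre, z up. A black rubber cushion fits tight inside and stays put when pressed; its top lies 12 to 40 mm above the bucket's underside, each time different and not told: feel for it.
- bucket_rim (a point): Centre of the empty bucket's mouth, 85 mm above its origin.
- rack: Fixed steel brush rack, 270 mm along its y, 100 mm deep; origin on the bench under its middle slot's seat, z up. Drip tray below (16 mm high); above it a flat rail 6 mm thick, top at 155 mm, on two posts at the back, with three slots 14 mm wide at y = -80, 0, 80 mm that run along x from the open front edge (x = -26 mm, robot's side) to x = 26 mm.
- slot0 (a point): Seat of the slot at y = -80 mm: on the rail's top, in the middle of the slot's length, where the centre of a hung collar's underside belongs. Axes as the rack's. One slot holds the brush, one the scraper, one is empty at the start.
- slot1 (a point): The same for the middle slot, y = 0. At all slots a lip along the front edge (x = -26 to -22 mm) stands 4 mm above the rail: a tool is lifted over it and drawn out towards -x, and goes in the same way.
- slot2 (a point): The same for the slot at y = 80 mm.
- scraper: White scraper: stem and collar as the brush's, but a flat grip (30 mm wide, 9 mm thick, 60 mm tall, its top 171 mm above its origin) instead of a round handle, and a flat blade 34 mm wide instead of bristles; hangs in another slot. Origin on its axis, 105 mm below the collar's underside. Leave alone.
- loaded_a: Loaded bucket: outside like the empty one, but closed by a tube adapter with three white-capped tubes standing up to 111 mm above the bench. Origin under its centre. Leave alone.
- loaded_b: Loaded bucket with two capped tubes, otherwise like loaded_a. Leave alone.

How it is judged:
On the way, in this order (a step that is already met when the one before it is completed fails the run):
1. the bristles, inside the bucket, are pushed in more than 4 mm against the cushion (value of joint bristles above 0.004 m and horizontal distance between brush_tip and bucket below 0.02 m and z of brush_tip in the frame of bucket below 0.05 m and contact force between brush and bucket above 1 N), for 0.2 s.
2. the brush is lifted right out of the bucket (z of brush_tip in the frame of bucket above 0.082 m).
3. the bristles are pushed in a second time, more than 4 mm, against the cushion (all of step 1), for 0.2 s.
At the end, for the whole second after the job is handed in: The brush hangs free and at rest in a slot behind the lip: collar underside within 25 mm of the seat, 12 mm towards the front, within 4 mm of the rail's height, upright within 0.1 rad. The bucket stands upright within 20 mm of its start, the loaded buckets within 15 mm, the scraper 20 mm ((horizontal distance between brush_collar and slot0 below 0.025 m or horizontal distance between brush_collar and slot1 below 0.025 m or horizontal distance between brush_collar and slot2 below 0.025 m) and x of brush_collar in the frame of rack above -0.012 m and z of brush_collar in the frame of rack between 0.151 and 0.158 m and angle between brush's own z axis and vertical below 0.1 rad and linear speed of brush below 0.03 m/s and value of joint bristles below 0.002 m and angle between bucket's own z axis and vertical below 0.05 rad and distance of each of bucket, scraper from where it was at the start of the episode below 0.02 m and distance of each of loaded_a, loaded_b from where it was at the start of the episode below 0.015 m); the robot touches nothing.
It fails at once if the brush is pressed hard on the bucket or its cushion (over 15 N) (contact force between brush and bucket above 15 N).
It fails at once if the bucket is tipped (over 0.15 rad) or pushed more than 20 mm from its place (angle between bucket's own z axis and vertical above 0.15 rad or distance of bucket from where it was at the start of the episode above 0.02 m).
It fails at once if a loaded bucket is moved over 15 mm or tipped, or the scraper moved over 20 mm (distance of any of loaded_a, loaded_b from where it was at the start of the episode above 0.015 m or angle between any of loaded_a, loaded_b's own z axis and vertical above 0.15 rad or distance of scraper from where it was at the start of the episode above 0.02 m).
It also fails if it takes over 69 s, if anything falls off the work surface, if the arm or the gripper's body presses on something with over 40 N, if the wrist force passes 120 N, or if a joint passes its speed limit or range.

## Working session

There is one attempt and no reset: what is moved stays moved. The work goes in short steps, Python scripts to look and compute and a tool call to move; the robot and the scene stay as the last step left them, time stands still between calls to the robot, and variables do not carry over. Pictures are saved under pics/ and viewed, at most 10 in all, crops included, and the job is handed in when it is done.

Besides the shell and the picture viewer there is one more tool, called after "Request:" as a command line: name --argument value ..., lists and objects as JSON in quotes. drive_tool: Moves the arm, as the interface text tells. Its arguments: {"type":"object","properties":{"rows":{"type":"array","items":{"type":"array","items":{"type":"array","items":{"type":"number"}}}}},"required":["rows"]}

```bash
mkdir -p pics; cat > h.py <<'E'
from bench import *
import numpy as np, cv2
from scipy.spatial.transform import Rotation as R
def ray(m,u,v):
    Rm=cv2.Rodrigues(np.array(m["rvec"],float))[0]; t=np.array(m["tvec"],float).ravel()
    d=Rm.T@np.array([(u-m["cx"])/m["fx"],(v-m["cy"])/m["fy"],1]); return -Rm.T@t,d/np.linalg.norm(d)
def atz(m,u,v,z):
    o,d=ray(m,u,v); return o+d*(z-o[2])/d[2]
def tri(*a):
    A=0;b=0
    for m,u,v in a:
        o,d=ray(m,u,v);P=np.eye(3)-np.outer(d,d);A=A+P;b=b+P@o
    return np.linalg.solve(A,b)
def proj(m,p):
    return cv2.projectPoints(np.array(p,float).reshape(-1,3),np.array(m["rvec"],float),np.array(m["tvec"],float),np.array([[m["fx"],0,m["cx"]],[0,m["fy"],m["cy"]],[0,0,1]]),None)[0].reshape(-1,2)
def save(n,f,crop=None,s=1):
    im=capture(n)[:,:,::-1]
    cv2.imwrite("pics/raw_"+f,im)
    if crop: im=im[crop[1]:crop[3],crop[0]:crop[2]]
    cv2.imwrite("pics/"+f,cv2.resize(im,None,fx=s,fy=s,interpolation=cv2.INTER_CUBIC))
E
python3 - <<'E'
from h import *
for n in("top","scene"): save(n,n+"1.png",None,1.42)
for n in("top","scene"): print(camera_model(n))
print(get_obs())
E
```

```text
{'fx': 401.1063679631098, 'fy': 401.1063679631098, 'cx': 279.4593498551653, 'cy': 207.50650542458706, 'rvec': array([ 1.97624934, -2.24154296,  0.2356208 ]), 'tvec': array([0.06468608, 0.58566414, 0.87241282])}
{'fx': 495.38651190133527, 'fy': 495.38651190133527, 'cx': 276.7896456685117, 'cy': 200.84012921956906, 'rvec': array([ 1.19620868,  2.46766076, -0.82101924]), 'tvec': array([ 0.34558125, -0.26351699,  1.28557803])}
{'time': 0.1, 'joint_pos': array([ 9.52003775e-01,  2.87107482e-01,  1.57804122e+00, -1.69447350e-05,
        1.27859620e+00, -1.50030104e-01]), 'joint_velocities': array([-0.00018978,  0.00134219, -0.0047275 ,  0.00030212, -0.0011052 ,
        0.00017683]), 'tau': array([ 1.69230352e-03, -4.07292545e+01, -2.93702692e+01, -5.92601782e-05,
        3.36862468e-03,  9.64464220e-06]), 'ee_pos': array([0.30462153, 0.60172998, 0.24905943]), 'tool_rot': array([-3.96042220e-04,  2.32238655e-01,  9.72658238e-01, -1.00062911e-03]), 'ft_force': array([ 0.60275993, -0.88545744, -0.33902178]), 'moment': array([-0.01799134,  0.02832463, -0.02633164]), 'grasp_force': 0.0, 'gripper_width': 1.0016782577664896}
```

View pics/top1.png

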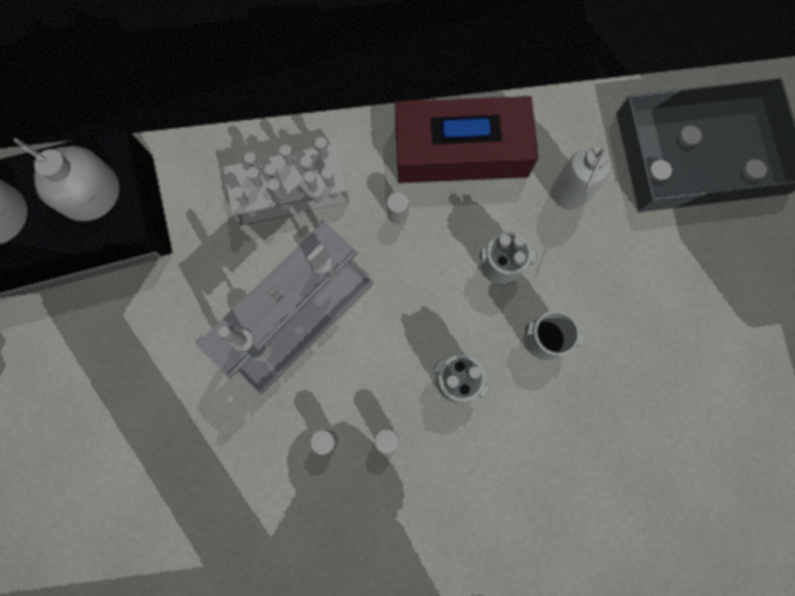

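View pics/scene1.png

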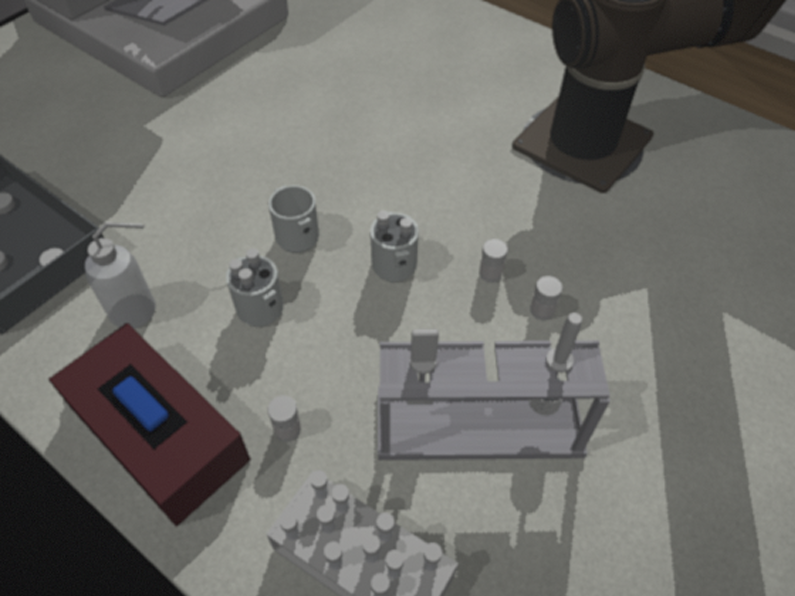

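Top view: rack at left, brush near (235,337), scraper near (318,255), empty bucket (555,333), and loaded buckets at (508,257) and (461,378). Scene view: brush handle top at (575,318), scraper (425,345), empty bucket (293,200). I'll enlarge for precise pixels.

```bash
python3 - <<'E'
from h import *
a=cv2.imread("pics/raw_top1.png");b=cv2.imread("pics/raw_scene1.png")
f=lambda im,x0,y0,x1,y1,w,h:cv2.convertScaleAbs(cv2.resize(im[y0:y1,x0:x1],(w,h),interpolation=cv2.INTER_CUBIC),alpha=1.5)
# top: rack 130..270 x 150..280 ; bucket 300..420 x 155..290
A=np.hstack([f(a,135,150,268,283,399,399),f(a,300,160,433,293,399,399)])
cv2.imwrite("pics/ctop.png",A)
B=np.hstack([f(b,260,215,435,335,525,360),f(b,155,120,245,240,270,360)])
cv2.imwrite("pics/cscene.png",B)
m=camera_model("top");print(proj(m,[[.305,.602,.25],[0.3,0,0],[.6,0,0],[.6,.3,0],[.6,-.3,0]])*1.42)
m=camera_model("scene");print(proj(m,[[.305,.602,.25],[0.,0,0],[.6,0,0],[.6,.3,0],[.6,-.3,0]])*1.42)
E
```

```text
[[-82.89753201 555.64757591]
 [413.41014457 474.12772574]
 [390.99952718 296.88338404]
 [220.05270787 318.07072098]
 [559.666923   275.97856135]]
[[1009.85783028  360.12550488]
 [ 582.13812478  141.00047506]
 [ 374.98647862  364.52018978]
 [ 558.76122808  491.89710344]
 [ 227.85020929  262.53793199]]
```

View pics/ctop.png

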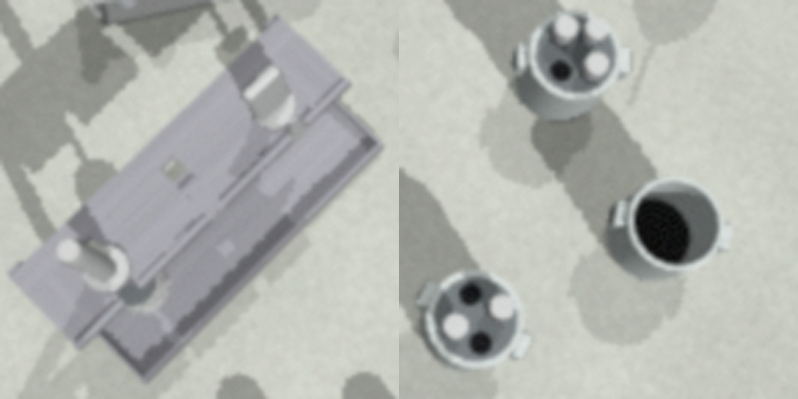

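View pics/cscene.png

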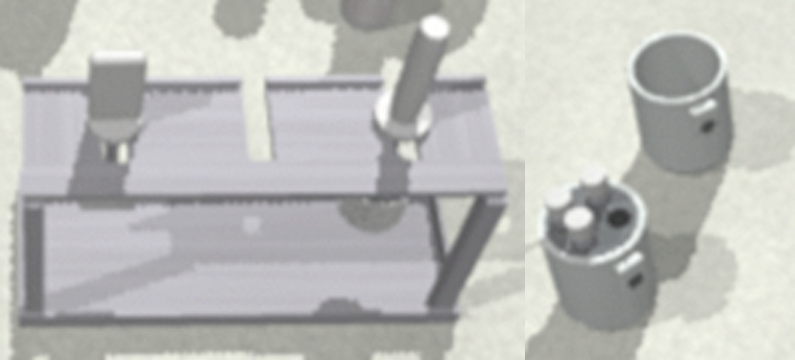

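Top crop: brush handle top (69,250), collar (101,268), rail front corners (350,83)/(80,346), bucket rim centre (674,224). Scene crop: handle top (434,28), collar (403,113), front corners (22,79)/(485,79), bucket rim (678,67).

```bash
cat > meas.py <<'E'
from h import *
T=camera_model("top");S=camera_model("scene")
tr=lambda x,y:(T,135+x/3,150+y/3); tb=lambda x,y:(T,300+(x-399)/3,160+y/3)
sr=lambda x,y:(S,260+x/3,215+y/3); sb=lambda x,y:(S,155+(x-525)/3,120+y/3)
E
python3 - <<'E'
from meas import *
def show(n,a,b):
    p=tri(a,b);print(n,p.round(4),(proj(a[0],p)-a[1:]).round(1),(proj(b[0],p)-b[1:]).round(1));return p
h=show("handle top",tr(69,250),sr(434,28))
c=show("collar",tr(101,268),sr(403,113))
f1=show("front -y",tr(350,83),sr(22,79))
f2=show("front +y",tr(80,346),sr(485,79))
b1=show("back -y",tr(277,17),sr(22,193))
b2=show("back +y",tr(12,274),sr(505,193))
k=show("bucket",tb(674,224),sb(678,67))
show("la",tb(574,52),sb(594,222))
for n,p in (("lb",tb(474,318)),):print(n,atz(*p,.085))
# brush by heights
print("handle top z=.245",atz(*tr(69,250),.245),atz(*sr(434,28),.245))
print("collar z=.161",atz(*tr(101,268),.161),atz(*sr(403,113),.161))
print("rim",atz(*tb(674,224),.085),atz(*sb(678,67),.085))
d=f2-f1;print("len",np.linalg.norm(d),"ydir yaw",np.degrees(np.arctan2(-d[0],d[1])))
d=b2-b1;print("len",np.linalg.norm(d),"ydir yaw",np.degrees(np.arctan2(-d[0],d[1])))
print("slot mid end",atz(*tr(172,163),.155),atz(*sr(261,159),.155),atz(*sr(254,84),.155))
E
```

```text
handle top [0.53   0.2251 0.2414] [[-0.4  0.3]] [[-0.6 -0. ]]
collar [0.5307 0.2266 0.1597] [[ 0.1 -0.1]] [[0.1 0. ]]
front -y [0.6416 0.044  0.1534] [[-0.2  0.1]] [[-0.3 -0. ]]
front +y [0.4792 0.2486 0.1528] [[-1.   0.6]] [[-1.4 -0.1]]
back -y [0.6976 0.0901 0.1537] [[ 0.1 -0.1]] [[0.2 0. ]]
back +y [0.5351 0.2924 0.15  ] [[-0.7  0.4]] [[-1.1 -0.1]]
bucket [ 0.4912 -0.251   0.0803] [[-0.2  0.2]] [[-0.3 -0.1]]
la [ 0.6318 -0.1973  0.0823] [[-0.7  0.6]] [[-1.  -0.3]]
lb [ 0.44085962 -0.09181788  0.085     ]
handle top z=.245 [0.52975326 0.22317389 0.245     ] [0.53213792 0.22645879 0.245     ]
collar z=.161 [0.53037201 0.22650372 0.161     ] [0.53166    0.22664602 0.161     ]
rim [ 0.49102827 -0.25021756  0.085     ] [ 0.49388733 -0.24675479  0.085     ]
len 0.26120637400057234 ydir yaw 38.42140119122818
len 0.25947274923276564 ydir yaw 38.77717358718781
slot mid end [0.59910487 0.17372825 0.155     ] [0.60130485 0.17963976 0.155     ] [0.56344414 0.14998325 0.155     ]
```

Request:
drive_tool --rows '[[[0,0,0.1426,0,0,-17,85],[0,0,0.1426,0,0,-17,85],[0,0,0.1426,0,0,-17,85],[0,0,0,-55,-7,0,85],[0,0,0,-55,-7,0,85],[0,0,0,-55,-7,0,85],[0,0,0,-55,-7,0,85],[0,0,0,-55,-7,0,85]]]'

```text
time: 1.1
ee_pos: [0.4497, 0.3638, 0.3008]
tool_rot: [-0.0, 0.433, 0.901, -0.0]
ft_force: [-0.0, 0.4, -0.2]
gripper_width: 1.0
grasp_force: 0.0
```

```bash
cat >> h.py <<'E'
def st(gx=None,gy=None,gz=None):
    o=get_obs();q=o["tool_rot"];r=R.from_quat([q[1],q[2],q[3],q[0]]);p=o["ee_pos"]
    print("t",round(o["time"],2),"p",p.round(4),"F",o["ft_force"].round(2),"M",o["moment"].round(2),"w",round(o["gripper_width"]*85.4,1),"gf",round(o["grasp_force"],1),"z",r.as_matrix()[:,2].round(4),"yawy",np.degrees(np.arctan2(*r.as_matrix()[[1,0],1])).round(2))
    if gx is not None: print("to go tool mm",(r.inv().apply(np.array([gx,gy,gz])-p)*1000).round(1))
E
python3 -c "
from h import *
st(.531,.2257,.300)"
```

```text
t 1.1 p [0.4497 0.3638 0.3008] F [-0.05  0.44 -0.2 ] M [ 0.   -0.05  0.04] w 85.4 gf 0.0 z [-6.e-04 -4.e-04 -1.e+00] yawy 38.64
to go tool mm [-158.6  -22.7    0.8]
```

Request:
drive_tool --rows '[[[0,0,0,-40,-6,0,85],[0,0,0,-40,-6,0,85],[0,0,0,-40,-6,0,85],[0,0,0,-38.5,-4.5,0,85],[0,0,0,0,0,0,85],[0,0,0,0,0,0,85],[0,0,0,0,0,0,85],[0,0,0,0,0,0,85]]]'

```text
time: 2.1
ee_pos: [0.5301, 0.2285, 0.3013]
tool_rot: [-0.0, 0.433, 0.902, 0.0]
ft_force: [0.7, 0.8, -0.2]
gripper_width: 0.998
grasp_force: 0.0
```

```bash
python3 -c "
from h import *
st(.531,.2257,.215)
m=camera_model('wrist');save('wrist','w1.png',None,1.4)
print(proj(m,[[.531,.2257,.245],[.531,.2257,.161],[.5807,.1625,.155]])*1.4)
np.save('w1.npy',m,allow_pickle=True)"
```

```text
t 2.1 p [0.5301 0.2285 0.3013] F [ 0.67  0.76 -0.19] M [-0.03  0.   -0.02] w 85.3 gf 0.0 z [-1.e-04  1.e-04 -1.e+00] yawy 38.72
to go tool mm [-2.8 -1.1 86.3]
[[379.83146747 346.6879852 ]
 [380.56502631 285.62759303]
 [379.58512066 399.00719728]]
```

View pics/w1.png

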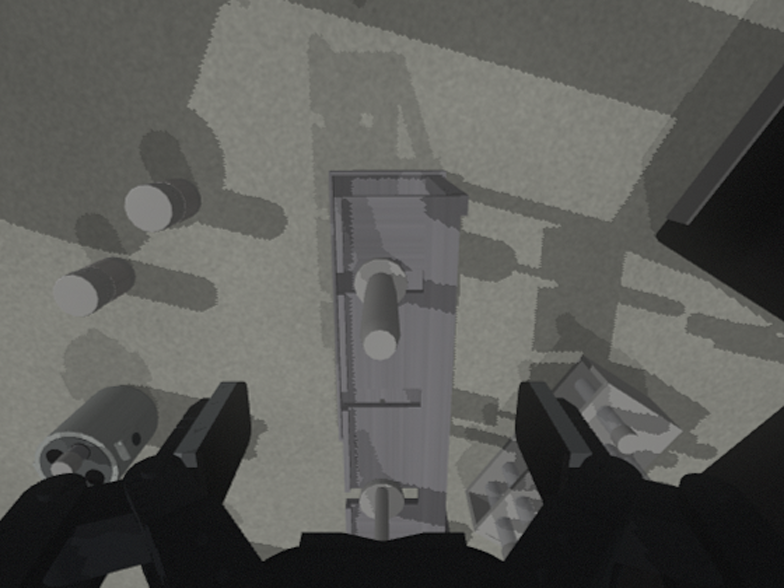

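The wrist view shows the handle top at (380,346) and collar at (380,282), matching the projections within about 1 mm. Descending.

Request:
drive_tool --rows '[[[0,0,0,-2.8,-1.1,0,85],[0,0,0,0,0,22,85],[0,0,0,0,0,22,85],[0,0,0,0,0,22,85],[0,0,0,0,0,20,85],[0,0,0,0,0,0,85],[0,0,0,0,0,0,60],[0,0,0,0,0,0,30]]]'

```text
time: 3.15
ee_pos: [0.5323, 0.2249, 0.2167]
tool_rot: [0.001, 0.433, 0.901, 0.001]
ft_force: [0.3, 0.3, 0.1]
gripper_width: 0.601
grasp_force: 0.0
```

Request:
drive_tool --rows '[[[0,0,0,0,0,0,20],[0,0,0,0,0,0,10],[0,0,0,0,0,0,0],[0,0,0,0,0,0,0],[0,0,0,0,0,0,0],[0,0,0,0,0,0,0],[0,0,0,0,0,0,0],[0,0,0,0,0,0,0]]]'

```text
time: 4.15
ee_pos: [0.5318, 0.2248, 0.2161]
tool_rot: [0.0, 0.433, 0.901, 0.0]
ft_force: [-0.3, -0.1, 5.7]
gripper_width: 0.197
grasp_force: 58.8
```

```bash
python3 -c "
from h import *
st(.531,.2257,.215)"
```

```text
t 4.15 p [0.5318 0.2248 0.2161] F [-0.33 -0.09  5.66] M [-0.15  0.14  0.01] w 16.9 gf 58.8 z [ 1.e-03  1.e-04 -1.e+00] yawy 38.63
to go tool mm [ 1.2 -0.1  1.1]
```

Request:
drive_tool --rows '[[[0,0,0,0,0,-4,0],[0,0,0,0,0,-5,0],[0,0,0,0,0,-5,0],[0,0,0,0,-15,0,0],[0,0,0,0,-25,0,0],[0,0,0,0,-25,0,0],[0,0,0,0,-25,0,0],[0,0,0,0,0,0,0]]]'

```text
time: 5.15
ee_pos: [0.4597, 0.1678, 0.229]
tool_rot: [-0.0, 0.434, 0.901, -0.0]
ft_force: [1.0, 0.6, -0.3]
gripper_width: 0.194
grasp_force: 58.7
```

```bash
python3 -c "
from h import *
st(.492,-.249,.31)
save('scene','s2.png',(230,180,430,330),4)"
```

```text
t 5.15 p [0.4597 0.1678 0.229 ] F [ 1.03  0.64 -0.32] M [ 0.   -0.02  0.05] w 16.6 gf 58.7 z [-5.e-04 -1.e-04 -1.e+00] yawy 38.57
to go tool mm [-345.9 -234.6  -81. ]
```

View pics/s2.png

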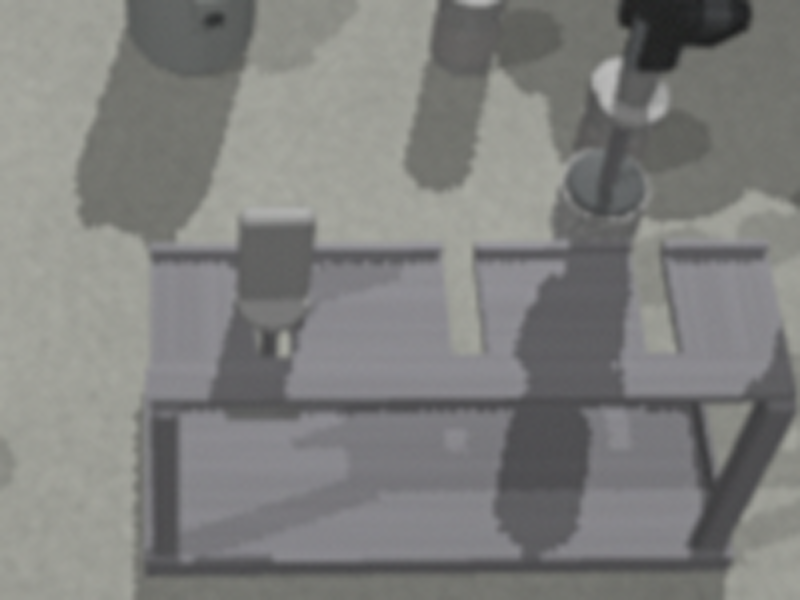

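The brush is out in front of the rack, upright at about (610,150), with the scraper untouched. Raising and moving to the bucket.

Request:
drive_tool --rows '[[[0,0,0,0,0,-27,0],[0,0,0,0,0,-27,0],[0,0,0,0,0,-27,0],[0,0,0,-40,-27,0,0],[0,0,0,-40,-27,0,0],[0,0,0,-40,-27,0,0],[0,0,0,-40,-27,0,0],[0,0,0,-40,-27,0,0]]]'

```text
time: 6.2
ee_pos: [0.4812, -0.0734, 0.3105]
tool_rot: [0.0, 0.433, 0.901, 0.0]
ft_force: [0.7, 0.8, -0.9]
gripper_width: 0.194
grasp_force: 58.7
```

Request:
drive_tool --rows '[[[0,0,0,-40,-27,0,0],[0,0,0,-40,-27,0,0],[0,0,0,-36,-25,0,0],[0,0,0,-30,-21,0,0],[0,0,0,0,0,0,0],[0,0,0,0,0,0,0],[0,0,0,0,0,0,0],[0,0,0,0,0,0,0]]]'

```text
time: 7.2
ee_pos: [0.4938, -0.2475, 0.3105]
tool_rot: [0.0, 0.433, 0.901, 0.0]
ft_force: [-0.5, -0.6, -0.7]
gripper_width: 0.195
grasp_force: 58.8
```

```bash
python3 -c "
from h import *
st(.492,-.249,.31)
save('scene','s3.png',(150,20,270,190),3.5)
m=camera_model('scene');o=get_obs()['ee_pos'];print((proj(m,[[.492,-.249,.085],o-[0,0,.166],[.492,-.249,.0]])-[150,20])*3.5)"
```

```text
t 7.2 p [ 0.4938 -0.2475  0.3105] F [-0.54 -0.63 -0.67] M [-0.05  0.02 -0.03] w 16.7 gf 58.8 z [ 3.e-04 -1.e-04 -1.e+00] yawy 38.7
to go tool mm [-0.  -2.3  0.5]
[[195.4372541  424.79461249]
 [183.78179008 357.7006326 ]
 [209.88017157 514.37003956]]
```

View pics/s3.png

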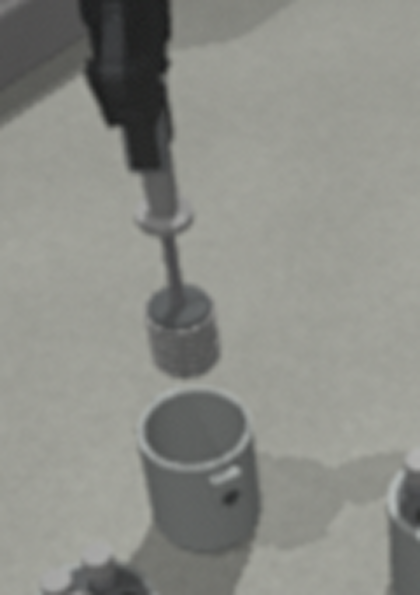

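Brush head at (187,340) is above the bucket mouth (198,428); the offset matches the projection. Lowering into the bucket, then feeling down.

Request:
drive_tool --rows '[[[0,0,0,0,-2.3,0,0],[0,0,0,0,0,15,0],[0,0,0,0,0,20,0],[0,0,0,0,0,20,0],[0,0,0,0,0,20,0],[0,0,0,0,0,13,0],[0,0,0,0,0,0,0],[0,0,0,0,0,0,0]]]'

```text
time: 8.25
ee_pos: [0.4923, -0.2502, 0.2231]
tool_rot: [0.001, 0.433, 0.901, -0.0]
ft_force: [0.7, -1.0, -0.6]
gripper_width: 0.198
grasp_force: 58.8
```

Request:
drive_tool --rows '[[[0,0,0,0,0,1.5,0],[0,0,0,0,0,1.5,0],[0,0,0,0,0,1.5,0],[0,0,0,0,0,1.5,0],[0,0,0,0,0,1,0],[0,0,0,0,0,1,0],[0,0,0,0,0,0,0],[0,0,0,0,0,0,0]]]'

```text
time: 9.25
ee_pos: [0.4918, -0.2499, 0.2143]
tool_rot: [-0.0, 0.433, 0.901, -0.0]
ft_force: [0.7, -0.2, -1.1]
gripper_width: 0.19
grasp_force: 58.8
```

```bash
python3 -c "
from h import *
st(.492,-.249,.31)"
```

```text
t 9.25 p [ 0.4918 -0.2499  0.2143] F [ 0.68 -0.21 -1.13] M [-0.    0.02 -0.02] w 16.2 gf 58.8 z [-0. -0. -1.] yawy 38.63
to go tool mm [  0.6   0.7 -95.7]
```

Free so far. Go on in 6 mm steps, one call at a time.

Request:
drive_tool --rows '[[[0,0,0,0,0,1.5,0],[0,0,0,0,0,1.5,0],[0,0,0,0,0,1.5,0],[0,0,0,0,0,1.5,0],[0,0,0,0,0,0,0],[0,0,0,0,0,0,0],[0,0,0,0,0,0,0],[0,0,0,0,0,0,0]]]'

```text
time: 10.25
ee_pos: [0.4919, -0.2499, 0.2084]
tool_rot: [0.0, 0.433, 0.901, -0.0]
ft_force: [1.7, 0.3, -1.9]
gripper_width: 0.195
grasp_force: 58.8
```

Request:
drive_tool --rows '[[[0,0,0,0,0,1.5,0],[0,0,0,0,0,1.5,0],[0,0,0,0,0,1.5,0],[0,0,0,0,0,1.5,0],[0,0,0,0,0,0,0],[0,0,0,0,0,0,0],[0,0,0,0,0,0,0],[0,0,0,0,0,0,0]]]'

```text
time: 11.25
ee_pos: [0.4919, -0.2499, 0.2024]
tool_rot: [0.0, 0.433, 0.901, -0.0]
ft_force: [-0.8, -0.6, -0.4]
gripper_width: 0.19
grasp_force: 58.8
```

Request:
drive_tool --rows '[[[0,0,0,0,0,1,0],[0,0,0,0,0,1,0],[0,0,0,0,0,1,0],[0,0,0,0,0,1,0],[0,0,0,0,0,0,0],[0,0,0,0,0,0,0],[0,0,0,0,0,0,0],[0,0,0,0,0,0,0]]]'

```text
time: 12.25
ee_pos: [0.4919, -0.2499, 0.1984]
tool_rot: [0.0, 0.433, 0.901, -0.0]
ft_force: [0.3, 0.2, -0.7]
gripper_width: 0.191
grasp_force: 58.8
```

Request:
drive_tool --rows '[[[0,0,0,0,0,1,0],[0,0,0,0,0,1,0],[0,0,0,0,0,1,0],[0,0,0,0,0,1,0],[0,0,0,0,0,1,0],[0,0,0,0,0,0,0],[0,0,0,0,0,0,0],[0,0,0,0,0,0,0]]]'

```text
time: 13.25
ee_pos: [0.4919, -0.2499, 0.1934]
tool_rot: [0.0, 0.433, 0.901, -0.0]
ft_force: [0.4, -0.6, -0.7]
gripper_width: 0.198
grasp_force: 58.8
```

Request:
drive_tool --rows '[[[0,0,0,0,0,1,0],[0,0,0,0,0,1,0],[0,0,0,0,0,1,0],[0,0,0,0,0,1,0],[0,0,0,0,0,1,0],[0,0,0,0,0,0,0],[0,0,0,0,0,0,0],[0,0,0,0,0,0,0]]]'

```text
time: 14.25
ee_pos: [0.4919, -0.2499, 0.1884]
tool_rot: [0.0, 0.433, 0.901, -0.0]
ft_force: [-0.1, -0.3, -0.7]
gripper_width: 0.197
grasp_force: 58.8
```

Request:
drive_tool --rows '[[[0,0,0,0,0,1,0],[0,0,0,0,0,1,0],[0,0,0,0,0,1,0],[0,0,0,0,0,1,0],[0,0,0,0,0,1,0],[0,0,0,0,0,0,0],[0,0,0,0,0,0,0],[0,0,0,0,0,0,0]]]'

```text
time: 15.25
ee_pos: [0.4919, -0.2499, 0.1834]
tool_rot: [0.0, 0.433, 0.901, -0.0]
ft_force: [0.4, -0.4, -0.8]
gripper_width: 0.195
grasp_force: 58.8
```

Request:
drive_tool --rows '[[[0,0,0,0,0,1,0],[0,0,0,0,0,1,0],[0,0,0,0,0,1,0],[0,0,0,0,0,1,0],[0,0,0,0,0,1,0],[0,0,0,0,0,0,0],[0,0,0,0,0,0,0],[0,0,0,0,0,0,0]]]'

```text
time: 16.25
ee_pos: [0.4919, -0.2499, 0.1785]
tool_rot: [0.0, 0.433, 0.901, -0.0]
ft_force: [0.1, -0.6, -0.8]
gripper_width: 0.196
grasp_force: 58.8
```

Request:
drive_tool --rows '[[[0,0,0,0,0,1,0],[0,0,0,0,0,1,0],[0,0,0,0,0,1,0],[0,0,0,0,0,0,0],[0,0,0,0,0,0,0],[0,0,0,0,0,0,0],[0,0,0,0,0,0,0],[0,0,0,0,0,0,0]]]'

```text
time: 17.25
ee_pos: [0.4919, -0.2499, 0.1754]
tool_rot: [0.0, 0.433, 0.901, -0.0]
ft_force: [-0.3, 0.3, 2.3]
gripper_width: 0.192
grasp_force: 59.0
```

```bash
python3 -c "
from h import *
for i in range(6): capture('top'); print(get_obs()['ft_force'].round(2))
st()"
```

```text
[-1.16 -0.28  1.5 ]
[-0.56 -0.49  1.67]
[-1.43 -0.18  2.67]
[-0.83 -0.83  2.73]
[-0.52 -0.79  2.34]
[-0.8  -0.    2.04]
t 17.55 p [ 0.4919 -0.2499  0.1754] F [-0.8  -0.    2.04] M [-0.01  0.09 -0.05] w 16.4 gf 59.1 z [ 2.e-04 -1.e-04 -1.e+00] yawy 38.63
```

Request:
drive_tool --rows '[[[0,0,0,0,0,1,0],[0,0,0,0,0,1,0],[0,0,0,0,0,0,0],[0,0,0,0,0,0,0],[0,0,0,0,0,0,0],[0,0,0,0,0,0,0],[0,0,0,0,0,0,0],[0,0,0,0,0,0,0]]]'

```text
time: 18.55
ee_pos: [0.4919, -0.2499, 0.1733]
tool_rot: [0.0, 0.433, 0.901, -0.0]
ft_force: [-0.8, 0.7, 2.8]
gripper_width: 0.196
grasp_force: 59.1
```

```bash
python3 -c "
from h import *
for i in range(6): capture('top'); print(get_obs()['ft_force'].round(2))
st()"
```

```text
[-0.6  -0.85  2.66]
[-0.45 -0.6   2.65]
[-1.66  0.03  3.79]
[-1.02 -0.36  3.29]
[-0.25 -0.24  3.44]
[-0.16 -0.3   2.82]
t 18.85 p [ 0.4919 -0.2499  0.1734] F [-0.16 -0.3   2.82] M [ 0.02  0.09 -0.02] w 16.6 gf 59.2 z [ 1.e-04 -1.e-04 -1.e+00] yawy 38.63
```

Request:
drive_tool --rows '[[[0,0,0,0,0,1,0],[0,0,0,0,0,0,0],[0,0,0,0,0,0,0],[0,0,0,0,0,0,0],[0,0,0,0,0,-10,0],[0,0,0,0,0,-30,0],[0,0,0,0,0,-30,0],[0,0,0,0,0,-30,0]]]'

```text
time: 19.85
ee_pos: [0.4912, -0.2493, 0.2722]
tool_rot: [-0.001, 0.433, 0.901, 0.0]
ft_force: [-0.7, -0.4, -0.8]
gripper_width: 0.192
grasp_force: 58.8
```

Request:
drive_tool --rows '[[[0,0,0,0,0,-15,0],[0,0,0,0,0,0,0],[0,0,0,0,0,0,0],[0,0,0,0,0,0,0],[0,0,0,0,0,25,0],[0,0,0,0,0,25,0],[0,0,0,0,0,25,0],[0,0,0,0,0,20,0]]]'

```text
time: 20.85
ee_pos: [0.4911, -0.2493, 0.19]
tool_rot: [-0.001, 0.433, 0.901, 0.0]
ft_force: [-0.1, -0.6, -0.8]
gripper_width: 0.194
grasp_force: 58.8
```

```bash
python3 -c "
from h import *
st(.4919,-.2499,.1724)
for i in range(5): capture('top'); print(get_obs()['ft_force'].round(2))
st(.4919,-.2499,.1724)
"
```

```text
t 20.85 p [ 0.4911 -0.2493  0.19  ] F [-0.11 -0.58 -0.82] M [ 0.01  0.03 -0.01] w 16.5 gf 58.8 z [-0.0023  0.0018 -1.    ] yawy 38.63
to go tool mm [-1.   0.3 17.6]
[-1.07  1.24 -2.92]
[-0.5   0.8  -2.26]
[-0.8   0.99 -0.52]
[ 0.23 -0.39 -1.44]
[-0.84 -0.36 -1.39]
t 21.1 p [ 0.4921 -0.2501  0.1928] F [-0.84 -0.36 -1.39] M [ 0.01 -0.04 -0.02] w 16.5 gf 58.8 z [ 4.e-04 -3.e-04 -1.e+00] yawy 38.63
to go tool mm [ 0.3 -0.  20.4]
```

Request:
drive_tool --rows '[[[0,0,0,0,0,4,0],[0,0,0,0,0,4,0],[0,0,0,0,0,4,0],[0,0,0,0,0,3,0],[0,0,0,0,0,2,0],[0,0,0,0,0,1,0],[0,0,0,0,0,1,0],[0,0,0,0,0,0,0]]]'

```text
time: 22.1
ee_pos: [0.492, -0.2501, 0.1737]
tool_rot: [0.0, 0.433, 0.901, -0.0]
ft_force: [-0.2, 0.3, 3.7]
gripper_width: 0.194
grasp_force: 59.1
```

Request:
drive_tool --rows '[[[0,0,0,0,0,1,0],[0,0,0,0,0,0.5,0],[0,0,0,0,0,0,0],[0,0,0,0,0,0,0],[0,0,0,0,0,0,0],[0,0,0,0,0,0,0],[0,0,0,0,0,0,0],[0,0,0,0,0,0,0]]]'

```text
time: 23.1
ee_pos: [0.4919, -0.2499, 0.1719]
tool_rot: [0.0, 0.433, 0.901, -0.0]
ft_force: [-0.5, -0.3, 4.7]
gripper_width: 0.195
grasp_force: 59.3
```

```bash
python3 -c "
from h import *
f=[]
for i in range(8): capture('top'); f.append(get_obs()['ft_force'])
print(np.mean(f,0));st()
"
```

```text
[-0.24796803  0.11276569  4.40589982]
t 23.5 p [ 0.4919 -0.2499  0.1719] F [-0.17 -0.13  4.9 ] M [-0.02 -0.02  0.01] w 16.5 gf 59.3 z [ 2.e-04 -1.e-04 -1.e+00] yawy 38.63
```

Both pushes done (about 5 N). Lifting out and returning to the rack.

Request:
drive_tool --rows '[[[0,0,0,0,0,-10,0],[0,0,0,0,0,-32,0],[0,0,0,0,0,-32,0],[0,0,0,0,0,-32,0],[0,0,0,0,0,-32,0],[0,0,0,36,25,0,0],[0,0,0,40,27,0,0],[0,0,0,40,27,0,0]]]'

```text
time: 24.5
ee_pos: [0.48, -0.1083, 0.3086]
tool_rot: [-0.002, 0.434, 0.901, 0.0]
ft_force: [0.6, 0.7, -0.3]
gripper_width: 0.193
grasp_force: 58.8
```

Request:
drive_tool --rows '[[[0,0,0,40,27,0,0],[0,0,0,40,27,0,0],[0,0,0,40,27,0,0],[0,0,0,40,27,0,0],[0,0,0,40,27,0,0],[0,0,0,30,23,0,0],[0,0,0,0,0,0,0],[0,0,0,0,0,0,0]]]'

```text
time: 25.5
ee_pos: [0.4604, 0.168, 0.3089]
tool_rot: [-0.001, 0.433, 0.901, -0.001]
ft_force: [0.7, -0.2, -1.3]
gripper_width: 0.195
grasp_force: 58.8
```

```bash
python3 -c "
from h import *
st(.4615,.1687,.229)
"
```

```text
t 25.5 p [0.4604 0.168  0.3089] F [ 0.69 -0.21 -1.31] M [ 0.02 -0.03  0.02] w 16.7 gf 58.8 z [-2.1e-03 -9.0e-04 -1.0e+00] yawy 38.65
to go tool mm [-0.2  1.4 79.9]
```

Request:
drive_tool --rows '[[[0,0,0,0,0,20,0],[0,0,0,0,0,20,0],[0,0,0,0,0,20,0],[0,0,0,0,0,12,0],[0,0,0,0,0,8,0],[0,0,0,0,0,0,0],[0,0,0,0,0,0,0],[0,0,0,0,0,0,0]]]'

```text
time: 26.5
ee_pos: [0.4614, 0.1685, 0.2306]
tool_rot: [0.001, 0.433, 0.901, 0.0]
ft_force: [-0.9, -1.2, -0.9]
gripper_width: 0.196
grasp_force: 58.8
```

```bash
python3 -c "
from h import *
st(.5318,.2248,.229)
"
```

```text
t 26.5 p [0.4614 0.1685 0.2306] F [-0.88 -1.24 -0.86] M [-0.02  0.03  0.02] w 16.7 gf 58.8 z [ 1.4e-03  2.0e-04 -1.0e+00] yawy 38.63
to go tool mm [ 0.  90.2  1.8]
```

Request:
drive_tool --rows '[[[0,0,0,0,15,1,0],[0,0,0,0,15,0,0],[0,0,0,0,15,0,0],[0,0,0,0,15,0,0],[0,0,0,0,15,0,0],[0,0,0,0,15,0,0],[0,0,0,0,0,0,0],[0,0,0,0,0,0,0]]]'

```text
time: 27.5
ee_pos: [0.5311, 0.2245, 0.2286]
tool_rot: [-0.0, 0.433, 0.901, -0.0]
ft_force: [-0.6, -0.3, -0.3]
gripper_width: 0.195
grasp_force: 58.8
```

```bash
python3 -c "
from h import *
st(.5318,.2248,.2161)
"
```

```text
t 27.5 p [0.5311 0.2245 0.2286] F [-0.61 -0.29 -0.32] M [-0.05 -0.03 -0.06] w 16.6 gf 58.8 z [-7.e-04 -3.e-04 -1.e+00] yawy 38.63
to go tool mm [-0.2  0.8 12.5]
```

Request:
drive_tool --rows '[[[0,0,0,0,0.6,3,0],[0,0,0,0,0,3,0],[0,0,0,0,0,3,0],[0,0,0,0,0,1.5,0],[0,0,0,0,0,0.5,0],[0,0,0,0,0,0.5,0],[0,0,0,0,0,0,0],[0,0,0,0,0,0,0]]]'

```text
time: 28.5
ee_pos: [0.5318, 0.225, 0.2174]
tool_rot: [0.0, 0.433, 0.901, 0.0]
ft_force: [-0.5, -0.3, -1.6]
gripper_width: 0.193
grasp_force: 58.8
```

```bash
python3 -c "
from h import *
st(.5318,.2248,.2161)
save('scene','s4.png',(230,180,430,330),4)
st()"
```

```text
t 28.5 p [0.5318 0.225  0.2174] F [-0.5  -0.27 -1.64] M [-0.03 -0.03  0.02] w 16.5 gf 58.8 z [ 1.e-04  0.e+00 -1.e+00] yawy 38.63
to go tool mm [-0.1 -0.1  1.3]
t 28.55 p [0.5318 0.225  0.2174] F [-0.   -0.32 -0.82] M [0.02 0.02 0.01] w 16.6 gf 58.8 z [ 1.e-04  0.e+00 -1.e+00] yawy 38.63
```

View pics/s4.png

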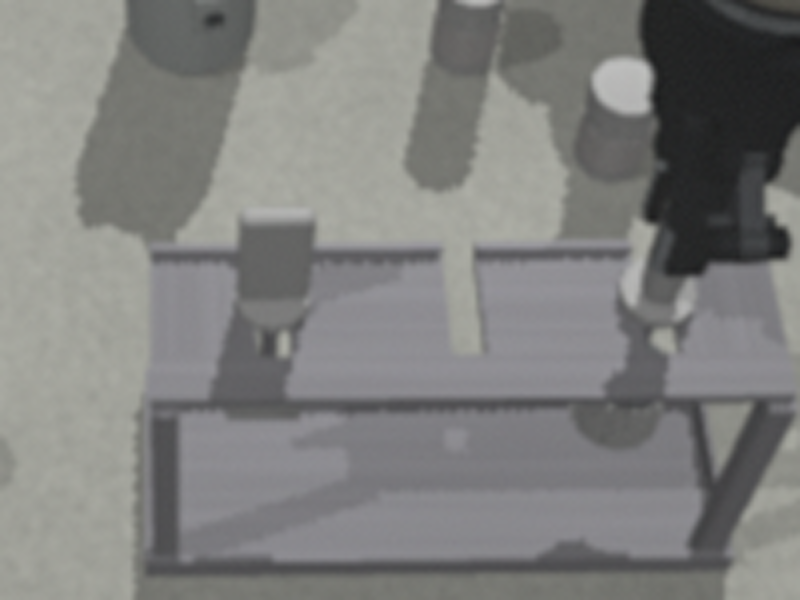

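The brush is in its slot, collar near (657,285). Lowering the last bit until contact.

Request:
drive_tool --rows '[[[0,0,0,0,0,0.5,0],[0,0,0,0,0,0.5,0],[0,0,0,0,0,0.3,0],[0,0,0,0,0,0,0],[0,0,0,0,0,0,0],[0,0,0,0,0,0,0],[0,0,0,0,0,0,0],[0,0,0,0,0,0,0]]]'

```text
time: 29.55
ee_pos: [0.5318, 0.2249, 0.2161]
tool_rot: [0.0, 0.433, 0.901, 0.0]
ft_force: [-0.2, 0.5, 0.6]
gripper_width: 0.197
grasp_force: 58.9
```

Contact. Opening gradually.

Request:
drive_tool --rows '[[[0,0,0,0,0,0.3,0],[0,0,0,0,0,0,0],[0,0,0,0,0,0,20],[0,0,0,0,0,0,25],[0,0,0,0,0,0,35],[0,0,0,0,0,0,50],[0,0,0,0,0,0,70],[0,0,0,0,0,0,85]]]'

```text
time: 30.55
ee_pos: [0.5318, 0.225, 0.2157]
tool_rot: [0.0, 0.433, 0.901, 0.0]
ft_force: [0.4, -0.4, 0.7]
gripper_width: 0.976
grasp_force: 0.0
```

Request:
drive_tool --rows '[[[0,0,0,0,0,0,85],[0,0,0,0,0,0,85],[0,0,0,0,0,0,85],[0,0,0,0,0,-15,85],[0,0,0,0,0,-25,85],[0,0,0,0,0,-25,85],[0,0,0,0,0,-25,85],[0,0,0,0,0,-10,85]]]'

```text
time: 31.55
ee_pos: [0.5326, 0.2252, 0.319]
tool_rot: [0.002, 0.433, 0.901, 0.001]
ft_force: [-0.5, 0.1, 0.4]
gripper_width: 0.997
grasp_force: 0.0
```

Request:
drive_tool --rows '[[[0,0,0,20,-10,-20,85],[0,0,0,40,-20,0,85],[0,0,0,40,-20,0,85],[0,0,0,40,-20,0,85],[0,0,0,30,0,0,85],[0,0,0,0,0,0,85],[0,0,0,0,0,0,85],[0,0,0,0,0,0,85]]]'

```text
time: 32.55
ee_pos: [0.3716, 0.3135, 0.3355]
tool_rot: [-0.0, 0.434, 0.901, -0.0]
ft_force: [0.2, -0.3, -0.9]
gripper_width: 0.996
grasp_force: 0.0
```

```bash
python3 -c "
from h import *
st()
f=lambda im,x0,y0,x1,y1:cv2.resize(im[y0:y1,x0:x1],(399,399),interpolation=cv2.INTER_CUBIC)
b=capture('scene')[:,:,::-1]
cv2.imwrite('pics/end.png',cv2.convertScaleAbs(np.hstack([f(b,270,190,430,350),f(b,150,110,310,270)]),alpha=1.4))
a=cv2.imread('pics/raw_scene1.png');d=cv2.absdiff(a,b)[110:250,150:310];print('bucket diff',(d.max(2)>40).sum())
"
```

```text
t 32.55 p [0.3716 0.3135 0.3355] F [ 0.16 -0.31 -0.95] M [-0.09 -0.01  0.01] w 85.1 gf 0.0 z [-2.e-04 -4.e-04 -1.e+00] yawy 38.56
bucket diff 0
```

View pics/end.png

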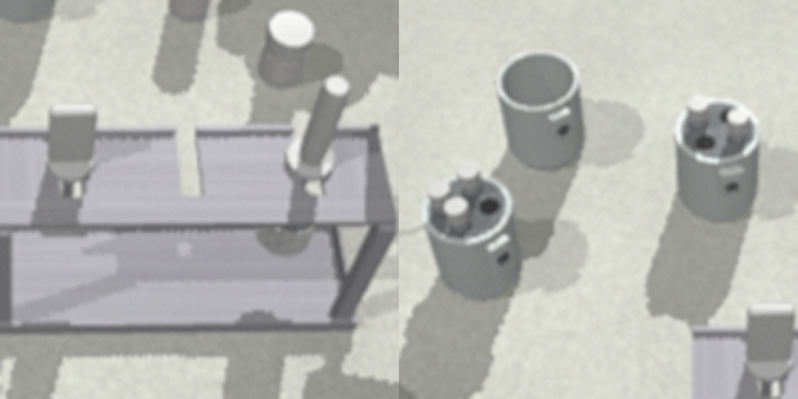

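The brush hangs in its slot at (312,150) as at the start, and the buckets and scraper look unmoved.

```bash
python3 -c "
from bench import *
print(hand_in())"
```

```text
the job is handed in; nothing more can be done
None
```

The job is handed in; no verdict came back. I pushed the brush into the cushion twice at about 5 N, lifting it right out in between, then hung it back in its original slot; the last picture shows the buckets and scraper where they were.

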